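# Change the shock-charging station over to the other gas feed

### The arm

A 6-joint arm with a two-finger parallel gripper is mounted at the origin on the work surface. World frame = base frame: x ahead of the robot, y to its left, z up, the work surface at z = 0. Lengths are in mm, angles in rad, forces in N, time in s.
With the tool pointing down it reaches from about 350 to 875 mm from the base axis. Payload 4.2 kg.
Tool frame: the origin (TCP) lies at the very end of the fingers, on their centre line; the grasp point (between the pads) lies 19 mm behind it; z points along the fingers, y is the line along which they close (so a half turn about z gives the same grasp; the last joint's range is limited). The gripper opens to 85 mm and grips with 20 to 120 N. Pads are 22 mm wide; open, the fingers measure 114 mm over their backs; the gripper's body (76 mm by 85 mm) begins 54 mm behind the grasp point. The pads swing forward as they close: fully open they stand 13 mm farther back than shut.
Start: joints at [1.424, 0.385, 0.008, 0, -1.194, -0.259], TCP at [246.688, 574.234, 231.312] pointing down, gripper open.
Joint ranges: [-3.14, 3.14], [-1.21, 2.06], [-1.07, 1.41], [-3.16, 2.05], [-2.99, -0.16], [-3.1, 3.1]. Speed limits (rad/s): [2.79, 2.79, 3.14, 3.14, 3.14, 3.14].

### API

Orientations are given as a unit quaternion [x, y, z, w].
In Python, from bench import arm gives the robot as it stands. The module is installed in compiled form; this text tells all that it offers.
- The arm moves only by the tool drive_tool, never from a script. Its argument "targets" is a list of rows, each a list of 5 numbers: the closure, from -1 (fully open) to 1 (shut), then the shift along the tool's x, y, z in mm, then the turn about the tool's z in degrees. In form: [[grip, tx, ty, tz, roll], ...]. A call has 1 to 12 rows; each row is the pose to reach, as a shift and turn from the pose commanded when the call began, along the tool's axes at that moment; what a row does not reach only later rows make up. A row lasts 1/10 s, in which the tool goes at most 50 mm and 8.59 degrees, less where a joint would pass 70% of its speed; a pose out of reach is approached as far as the arm can. A call with a gripper value outside its range is refused whole. The fingers move at their own pace and stop on an object; the grip force is fixed at half the most. Time passes only in rows, so rows that repeat a pose let the fingers close. It gives the time, the measured TCP pose, the force, the opening and the grip force at its end, in the units of the state.
- arm.read_state(): the state, without advancing time (a new reading comes with each control period).
- arm.get_image(name): name is "scene" or "top"; returns the picture (480x640x3 uint8, blue, green, red); there is no depth.
- arm.camera_params(name): a dict with "fov_y" (degrees; the focal length in pixels is half the picture's height over the tangent of half this angle, whatever the lens; pixels are square), "cx", "cy" (the principal point, pixels), "rvec" (rotation vector, rad) and "tvec" (3), from world to camera coordinates, as OpenCV has them. Camera axes: x right, y down, z forward; pixel columns grow to the right and rows downward; lengths in mm; the calibration is good to about 2 mm. A picture is of the moment at which its call begins. camera_params takes no time and is no camera call.
- arm.job_done(): hands the job in; it is judged then, once.
The state is a dict: "clock": time; "joints": joint angles; "joint_vel": joint speeds; "joint_efforts": joint torques, N m; "position": TCP position; "ee_rot": TCP orientation; "contact_force": force on the tool from outside, world axes, zero at the start; "wrist_torque": the same for the moment, N m; "gripper_width": finger opening in mm; "grasp_force": force on a finger pad.
Only numpy, scipy, OpenCV 4.12 (cv2) and the standard library are available. Lean on these libraries where they do the work, as an engineer would, in place of code of your own. Each camera call takes 0.05 s, during which the arm holds its last target. There are 200 camera calls.

### The job

The gas selector with the wide U-shaped handle is thrown over to one side. Raise its handle to the upright centre position, where both feeds are shut off, keep it still there for about two seconds so that the line can vent, then push it fully over to the other side and let go. Leave the lever of the small ball-ended valve beside it as it is.

Things in the scene. Friction and masses are not known exactly. Their poses are not given: they have to be found in the camera images.
- changeover (a joint): Angle of the gas selector's U-shaped handle, rad; stops at -0.70 and +0.70. 0: upright (centre, both feeds shut). Negative leans to the selector's -y side (robot's right at yaw 0), positive to its +y side. Starts within 0.12 of the -0.70 stop. No detent or spring: friction (0.45 N m, about 4 N at the bar) keeps it where it is left.
- selector_pivot (a point): Point on the handle's hinge axis, mid selector, 58 mm above the bench; does not move with the handle. z up, x along the hinge axis and the handle's bar, y the level direction in which the handle swings. The selector is fixed: base plate 120 (x) by 150 (y) by 10 mm, aluminium block 70 (x) by 60 (y) mm, its top 20 mm above this point.
- handle_bar (a point): Middle of the U-handle's crossbar, its x along the bar. Black, round, 18 mm thick, 110 mm from the hinge axis: at handle angle q it lies 110*sin(q) mm along the pivot's y and 110*cos(q) mm above the pivot. Clear over 76 mm of its length, between two 12 mm side arms 50 mm either side of the middle. Open space below the bar.
- ball (a point): Centre of the 26 mm black ball on the single 10 mm lever of the small clamp valve (a bystander, not to be moved). The lever is 65 mm long, stands on a 42 by 46 mm block, and may lean up to 0.5 rad either way at the start.
There are look-alikes about, which are no part of the job. What is shaped like the part that bears changeover but green is not meant.

How it is judged (in metres and radians):
On the way:
1. the U-shaped handle stands still within 11 degrees (0.2 rad) of upright for 1.4 s (value of joint changeover between -0.2 and 0.2 rad and velocity of joint changeover between -0.06 and 0.06 rad/s), for 1.4 s.
At the end, for the whole second after the job is handed in: After the pause at centre the U-shaped handle rests over on its positive side, within 10 degrees (0.18 rad) of the stop at +0.70, that is beyond +0.52 rad, not moving (value of joint changeover above 0.52 rad and velocity of joint changeover between -0.05 and 0.05 rad/s); the robot touches nothing.
It fails at once if the ball-ended lever of the small valve is moved (its ball by more than 12 mm) (distance of ball from where it was at the start of the episode above 0.012 m).
It also fails if it takes over 35 s, if anything falls off the work surface, if the arm or the gripper's body presses on something with over 40 N, if the wrist force passes 120 N, or if a joint passes its speed limit or range.

## Working session

There is one attempt and no reset: what is moved stays moved. The work goes in short steps, Python scripts to look and compute and a tool call to move; the robot and the scene stay as the last step left them, time stands still between calls to the robot, and variables do not carry over. Pictures are saved under pics/ and viewed, at most 10 in all, crops included, and the job is handed in when it is done.

Besides the shell and the picture viewer there is one more tool, called after ">>>" by a JSON object that holds its "name" and its "arguments". drive_tool: Moves the arm, as the interface text tells. Its arguments: {"type":"object","properties":{"targets":{"type":"array","items":{"type":"array","items":{"type":"number"}}}},"required":["targets"]}

```bash
mkdir -p pics; python3 - <<'E'
from bench import arm
import cv2
for n in("scene","top"):
    cv2.imwrite(f"pics/{n}0.png",arm.get_image(n)); print(n,arm.camera_params(n))
s=arm.read_state(); print(s)
E
```

```text
scene {'fov_y': 55.90714887595038, 'cx': 314.79210202357007, 'cy': 237.84456750295007, 'rvec': array([ 1.91634199,  1.72717362, -0.59095571]), 'tvec': array([  24.71722451, -230.25226369, 1108.0529725 ])}
top {'fov_y': 56.19935531549864, 'cx': 316.5208419387163, 'cy': 240.5542389213496, 'rvec': array([ 2.11355918, -2.17038509,  0.11489507]), 'tvec': array([ -30.21967987,  402.1253239 , 1018.26808761])}
{'clock': 0.1, 'joints': array([ 1.42362676e+00,  3.85465349e-01,  6.78190875e-03, -4.28551617e-04,
       -1.19400512e+00, -2.58594663e-01]), 'joint_vel': array([ 5.27814757e-04, -1.30363268e-03,  3.07890484e-03,  2.53185029e-04,
       -8.14430580e-05,  7.91402911e-04]), 'joint_efforts': array([-3.07963674e-04, -3.93320775e+01,  1.88928688e+01,  4.19789091e+00,
       -2.58214372e-03,  7.54017329e-07]), 'position': array([246.48473424, 573.78302191, 230.3481704 ]), 'ee_rot': array([ 9.79473536e-01, -2.01570477e-01, -1.46177468e-04,  9.55737327e-04]), 'contact_force': array([ 0.50220772, -0.37476906,  0.21677257]), 'wrist_torque': array([-0.03072781, -0.05438217, -0.02580343]), 'grasp_force': 0.0, 'gripper_width': 85.6331537418145}
```

View pics/scene0.png

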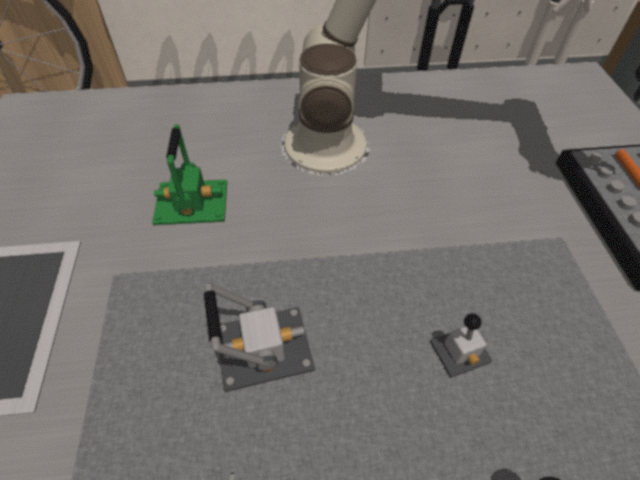

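View pics/top0.png

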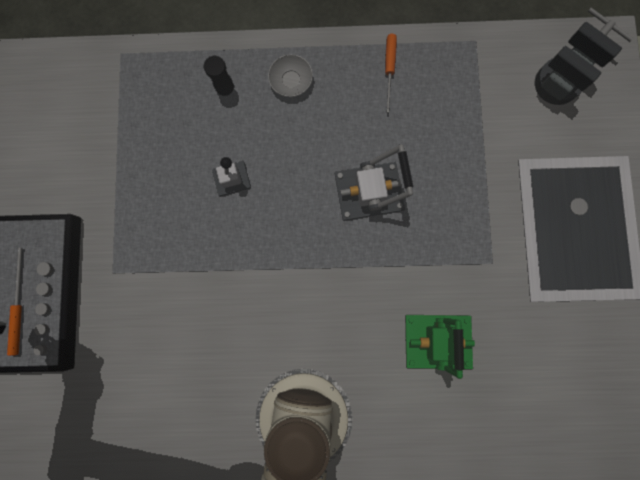

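The grey U-handle selector is near top (372,184) / scene (262,335), with its bar at top (405,168) / scene (213,318). The small valve's ball is at top (226,163) / scene (473,321), and the green one is the look-alike. I'll enlarge both views for accurate pixels.

```bash
python3 - <<'E'
import cv2,numpy as np
a=cv2.imread("pics/top0.png")[135:235,320:430]; b=cv2.imread("pics/scene0.png")[275:395,195:325]
f=lambda i,k:cv2.convertScaleAbs(cv2.resize(i,(400,400*i.shape[0]//i.shape[1]),interpolation=cv2.INTER_CUBIC),alpha=1.6)
A,B=f(a,0),f(b,0);h=max(len(A),len(B))
p=lambda i:np.pad(i,((0,h-len(i)),(0,0),(0,0)))
cv2.imwrite("pics/crop.png",np.hstack([p(A),p(B)]));print(A.shape,B.shape)
E
```

```text
(363, 400, 3) (369, 400, 3)
```

View pics/crop.png

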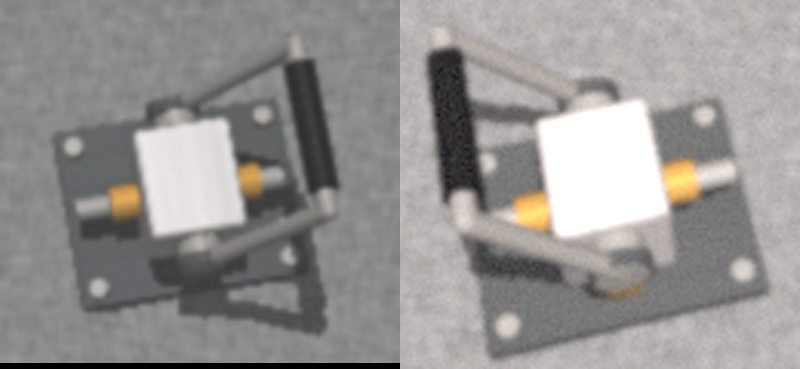

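```bash
cat > h.py <<'E'
import cv2,numpy as np
from bench import arm
def proj(P,n):
    c=arm.camera_params(n);f=240/np.tan(np.radians(c['fov_y']/2))
    K=np.array([[f,0,c['cx']],[0,f,c['cy']],[0,0,1]])
    return cv2.projectPoints(np.array(P,float).reshape(-1,3),c['rvec'],c['tvec'],K,None)[0][:,0]
E
python3 - <<'E'
from h import *
from scipy.optimize import least_squares as L
T=lambda l:np.array(l)/3.636+[320,135]; S=lambda l:np.array(l)/3.077+[195,275]
tb=T([[301,60],[325,190]]);sb=S([[46,50],[64,192]])
tc=T([[136,132],[229,118],[245,222],[152,237]]);sc=S([[265,213],[157,240],[138,121],[243,99]])
def loc(p,pts): 
    c,s=np.cos(p[2]),np.sin(p[2]);pts=np.array(pts,float)
    return np.c_[p[0]+c*pts[:,0]-s*pts[:,1],p[1]+s*pts[:,0]+c*pts[:,1],58+pts[:,2]]
def res(p):
    y,z=110*np.sin(p[3]),110*np.cos(p[3])
    bar=loc(p,[[p[4],y,z],[-p[4],y,z]])
    cor=loc(p,[[35,30,20],[35,-30,20],[-35,-30,20],[-35,30,20]])
    r=[proj(bar,'top')-tb,proj(bar,'scene')-sb,proj(cor,'top')-tc]
    # scene corners: order-free via nearest
    q=proj(cor,'scene'); r.append(np.array([sc[np.argmin(((sc-k)**2).sum(1))]-k for k in q]))
    return np.vstack(r).ravel()
r=L(res,[450,-130,.1,-.65,38]);p=r.x
print(p.round(3),abs(r.fun).max(),r.fun.reshape(-1,2).round(1).tolist())
for q in(p[3],0,.7):print(q,loc(p,[[0,110*np.sin(q),110*np.cos(q)]]).round(1))
t=np.array([226,163]);s=np.array([473,321])
b=L(lambda X:np.r_[(proj(X,'top')[0]-t),(proj(X,'scene')[0]-s)],[450,130,90]);print('ball',b.x.round(),b.fun.round(1))
print(arm.read_state()['clock'])
E
```

```text
[ 5.21446e+02 -1.68439e+02  1.23000e-01 -6.07000e-01 -9.53600e+00] 22.293147236783398 [[2.6, 22.3], [-5.6, -22.2], [1.4, 17.6], [-3.2, -17.0], [-1.6, -1.6], [-0.8, -1.8], [0.1, -0.3], [-1.0, -0.4], [-1.2, -0.1], [2.4, 0.4], [2.0, 1.5], [-0.5, 1.7]]
-0.6067944117445595 [[ 529.1 -230.7  148.4]]
0 [[ 521.4 -168.4  168. ]]
0.7 [[512.8 -98.1 142.1]]
ball [565. 151. 121.] [-1.  -0.3 -0.7  0. ]
0.1
```

```bash
python3 - <<'E'
from h import *
from scipy.optimize import least_squares as L
from scipy.spatial.transform import Rotation as R
T=lambda l:np.array(l)/3.636+[320,135]; S=lambda l:np.array(l)/3.077+[195,275]
tb=T([[301,60],[325,190]]);sb=S([[64,192],[46,50]])
tc=T([[136,132],[229,118],[245,222],[152,237]]);sc=S([[265,213],[157,240],[138,121],[243,99]])
def loc(p,pts): 
    c,s=np.cos(p[2]),np.sin(p[2]);pts=np.array(pts,float)
    return np.c_[p[0]+c*pts[:,0]-s*pts[:,1],p[1]+s*pts[:,0]+c*pts[:,1],58+pts[:,2]]
def res(p):
    y,z=110*np.sin(p[3]),110*np.cos(p[3])
    bar=loc(p,[[p[4],y,z],[-p[4],y,z]])
    cor=loc(p,[[35,30,20],[35,-30,20],[-35,-30,20],[-35,30,20]])
    q=proj(cor,'scene')
    return np.vstack([proj(bar,'top')-tb,proj(bar,'scene')-sb,proj(cor,'top')-tc,np.array([sc[np.argmin(((sc-k)**2).sum(1))]-k for k in q])]).ravel()
r=L(res,[520,-168,.12,-.6,38]);p=r.x
print(p.round(3),r.fun.reshape(-1,2).round(1).tolist())
s=arm.read_state();M=R.from_quat(s['ee_rot']).as_matrix();print(M.round(3))
for q in(p[3],0,.7):print(q,loc(p,[[0,110*np.sin(q),110*np.cos(q)]]).round(1),(M.T@(loc(p,[[0,110*np.sin(q),110*np.cos(q)]])[0]-s['position'])).round(1))
print('roll deg about tool z so tool y || pivot y, mod 180:',np.degrees(np.arctan2(*(M.T@[-np.sin(p[2]),np.cos(p[2]),0])[:2]))*-1)
E
```

```text
[ 5.21085e+02 -1.68627e+02  1.24000e-01 -6.01000e-01  3.84250e+01] [[-1.5, 0.4], [-1.7, 0.1], [-1.1, 0.8], [-0.1, 0.5], [-1.5, -1.5], [-0.7, -1.7], [0.2, -0.1], [-0.9, -0.2], [-1.1, 0.1], [2.5, 0.6], [2.1, 1.7], [-0.4, 1.8]]
[[ 0.919 -0.395 -0.001]
 [-0.395 -0.919 -0.002]
 [ 0.     0.002 -1.   ]]
-0.601053579977283 [[ 528.8 -230.4  148.7]] [576.9 627.2  82.9]
0 [[ 521.1 -168.6  168. ]] [545.4 573.5  63.5]
0.7 [[512.3 -98.3 142.1]] [509.6 512.3  89.3]
roll deg about tool z so tool y || pivot y, mod 180: 149.64824901570043
```

>>> {"name": "drive_tool", "arguments": {"targets": [[-1,24,26,0,-2],[-1,58,63,0,-4],[-1,91,99,0,-6],[-1,125,136,0,-8],[-1,158,172,0,-10],[-1,192,209,0,-12],[-1,225,245,0,-14],[-1,259,281,0,-16],[-1,292,318,0,-18],[-1,325,354,0,-20],[-1,359,390,0,-22],[-1,390,424,0,-24]]}}

```text
clock: 1.3
position: [437.7, 28.6, 231.3]
ee_rot: [1.0, 0.007, 0.0, -0.0]
contact_force: [1.1, 0.4, -1.1]
gripper_width: 85.6
grasp_force: 0.0
```

```bash
cat >> h.py <<'E'
from scipy.spatial.transform import Rotation as R
PV=np.array([521.1,-168.6,58.]);YAW=.124
def show():
    s=arm.read_state();M=R.from_quat(s['ee_rot']).as_matrix();yh=np.array([-np.sin(YAW),np.cos(YAW),0])
    print(s['clock'],s['position'].round(1),s['joints'].round(2),'F',s['contact_force'].round(1),'w',round(s['gripper_width'],1),s['grasp_force'])
    v=M.T@yh; print('roll',np.degrees(np.arctan2(-v[0],v[1])).round(2))
    for q in(-.6,-.3,0,.3,.5,.6,.65,.7):
        B=PV+yh*110*np.sin(q)+[0,0,110*np.cos(q)-19]
        print(q,B.round(0),(M.T@(B-s['position'])).round(1))
E
python3 -c "from h import *;show()"
```

```text
1.3 [437.7  28.6 231.3] [ 0.44  0.06 -0.42 -0.   -1.09  1.15] F [ 1.1  0.4 -1.1] w 85.6 0.0
roll 173.72
-0.6 [ 529. -230.  130.] [ 87.3 260.2 101.5]
-0.3 [ 525. -201.  144.] [ 84.1 230.7  87.2]
0 [ 521. -169.  149.] [ 80.6 198.4  82.3]
0.3 [ 517. -136.  144.] [ 77.  166.1  87.2]
0.5 [ 515. -116.  136.] [ 74.8 146.   95.8]
0.6 [ 513. -107.  130.] [ 73.8 136.7 101.5]
0.65 [ 513. -103.  127.] [ 73.3 132.2 104.8]
0.7 [512. -98. 123.] [ 72.8 128.  108.2]
```

>>> {"name": "drive_tool", "arguments": {"targets": [[-1,15,44,0,-2],[-1,29,87,0,-3],[-1,44,130,0,-4],[-1,58,173,0,-5],[-1,72,215,0,-6],[-1,87,260,0,-6.3],[-1,87,260,10,-6.3],[-1,87,260,20,-6.3],[-1,87,260,20,-6.3]]}}

```text
clock: 2.2
position: [526.3, -227.1, 208.9]
ee_rot: [0.998, 0.061, -0.002, -0.001]
contact_force: [0.1, 0.1, -0.8]
gripper_width: 85.4
grasp_force: 0.0
```

```bash
cat >> h.py <<'E'
def pic(n):
    f=lambda i:cv2.convertScaleAbs(cv2.resize(i,(400,400),interpolation=cv2.INTER_CUBIC),alpha=1.5)
    cv2.imwrite(f"pics/{n}.png",np.hstack([f(arm.get_image('top')[100:240,310:450]),f(arm.get_image('scene')[240:400,170:330])]))
E
python3 -c "
from h import *
show();pic('hover')"
```

```text
2.2 [ 526.3 -227.1  208.9] [-0.13  0.32 -0.15 -0.   -1.11  1.82] F [ 0.1  0.1 -0.8] w 85.4 0.0
roll 179.95
-0.6 [ 529. -230.  130.] [ 2.4  3.6 79.1]
-0.3 [ 525. -201.  144.] [  2.3 -26.1  64.9]
0 [ 521. -169.  149.] [  2.3 -58.6  60. ]
0.3 [ 517. -136.  144.] [  2.3 -91.1  65. ]
0.5 [ 515. -116.  136.] [   2.3 -111.3   73.6]
0.6 [ 513. -107.  130.] [   2.3 -120.7   79.4]
0.65 [ 513. -103.  127.] [   2.3 -125.1   82.6]
0.7 [512. -98. 123.] [   2.3 -129.4   86. ]
```

View pics/hover.png

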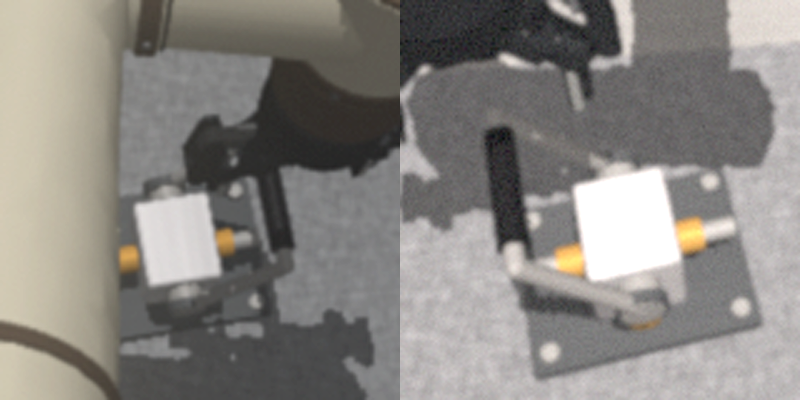

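```bash
python3 - <<'E'
from h import *
yh=np.array([-np.sin(YAW),np.cos(YAW),0]);P=np.array([526.3,-227.1,209+13])
for n in('top','scene'):
    q=proj([P,P+45*yh,P-45*yh],n); print(n,q.round(),((q-[310,100])*400/140 if n=='top' else (q-[170,240])*2.5+[400,0]).round())
E
```

```text
top [[409. 160.]
 [386. 163.]
 [433. 156.]] [[284. 171.]
 [217. 181.]
 [350. 161.]]
scene [[205. 285.]
 [239. 279.]
 [170. 292.]] [[488. 113.]
 [573.  97.]
 [400. 130.]]
```

The gripper's projected fingertips match the picture (scene (573,97), top (217,181)), so it's over the bar. I'll descend now.

>>> {"name": "drive_tool", "arguments": {"targets": [[-1,1,1,15,0],[-1,1,1,32,0],[-1,1,1,49,0],[-1,1,1,64,0],[-1,1,1,75,0],[-1,1,1,78,0],[-1,1,1,78,0],[0,1,1,78,0],[0.3,1,1,78,0],[0.3,1,1,78,0],[0.3,1,1,78,0],[0.3,1,1,78,0]]}}

```text
clock: 3.5
position: [529.2, -229.1, 133.5]
ee_rot: [0.998, 0.061, 0.0, 0.0]
contact_force: [0.0, -0.3, -0.3]
gripper_width: 29.8
grasp_force: 0.0
```

```bash
python3 -c "
from h import *
show();pic('down')"
```

```text
3.5 [ 529.2 -229.1  133.5] [-0.13  0.39 -0.25  0.   -0.93  1.82] F [ 0.  -0.3 -0.3] w 29.8 0.0
roll 179.94
-0.6 [ 529. -230.  130.] [-0.6  1.1  3.7]
-0.3 [ 525. -201.  144.] [ -0.6 -28.5 -10.6]
0 [ 521. -169.  149.] [ -0.6 -61.  -15.5]
0.3 [ 517. -136.  144.] [ -0.7 -93.5 -10.6]
0.5 [ 515. -116.  136.] [  -0.7 -113.7   -2. ]
0.6 [ 513. -107.  130.] [  -0.7 -123.1    3.7]
0.65 [ 513. -103.  127.] [  -0.7 -127.6    6.9]
0.7 [512. -98. 123.] [  -0.7 -131.9   10.4]
```

View pics/down.png

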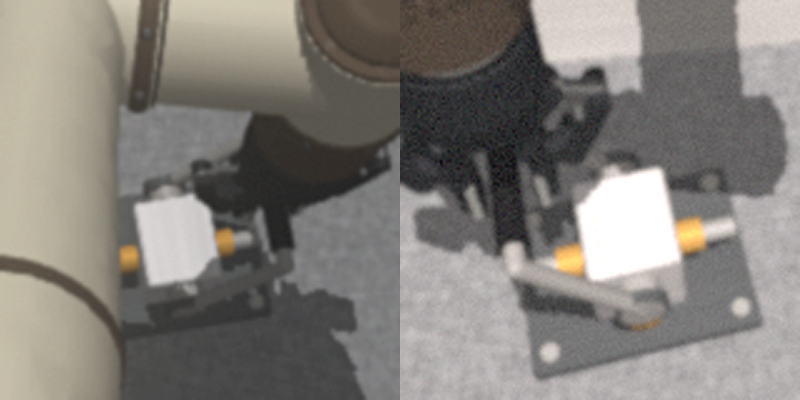

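The picture shows one finger on each side of the bar (about (480,200) and (545,200) in the right half). I'll now raise the handle along its arc.

>>> {"name": "drive_tool", "arguments": {"targets": [[0.3,0,-4,-1,0],[0.3,0,-10,-4,0],[0.3,0,-16,-7,0],[0.3,0,-23,-9,0],[0.3,0,-30,-12,0],[0.3,0,-37,-14,0],[0.3,0,-44,-15,0],[0.3,0,-51,-16,0],[0.3,0,-57,-16,0],[0.3,0,-61,-17,0],[0.3,0,-64,-17,0],[0.3,0,-65,-17,0]]}}

```text
clock: 4.8
position: [521.8, -164.5, 150.9]
ee_rot: [0.998, 0.062, 0.001, 0.0]
contact_force: [1.3, -3.7, 2.3]
gripper_width: 29.7
grasp_force: 2.2
```

>>> {"name": "drive_tool", "arguments": {"targets": [[0.3,0,0,0,0],[0.3,0,0,0,0],[0.3,0,0,0,0],[0.3,0,0,0,0]]}}

```text
clock: 5.2
position: [521.3, -164.5, 150.1]
ee_rot: [0.998, 0.061, -0.0, -0.0]
contact_force: [1.5, -2.9, 1.5]
gripper_width: 29.7
grasp_force: 1.8
```

```bash
python3 -c "
from h import *
show();pic('mid')"
```

```text
5.2 [ 521.3 -164.5  150.1] [-0.01  0.33 -0.3  -0.   -0.94  1.7 ] F [ 1.5 -2.9  1.5] w 29.7 1.831183098256588
roll 179.94
-0.6 [ 529. -230.  130.] [-0.6 66.2 20.4]
-0.3 [ 525. -201.  144.] [-0.6 36.6  6.1]
0 [ 521. -169.  149.] [-0.7  4.1  1.1]
0.3 [ 517. -136.  144.] [ -0.7 -28.4   6.1]
0.5 [ 515. -116.  136.] [ -0.7 -48.7  14.6]
0.6 [ 513. -107.  130.] [ -0.7 -58.   20.4]
0.65 [ 513. -103.  127.] [ -0.7 -62.5  23.6]
0.7 [512. -98. 123.] [ -0.7 -66.8  27. ]
```

View pics/mid.png

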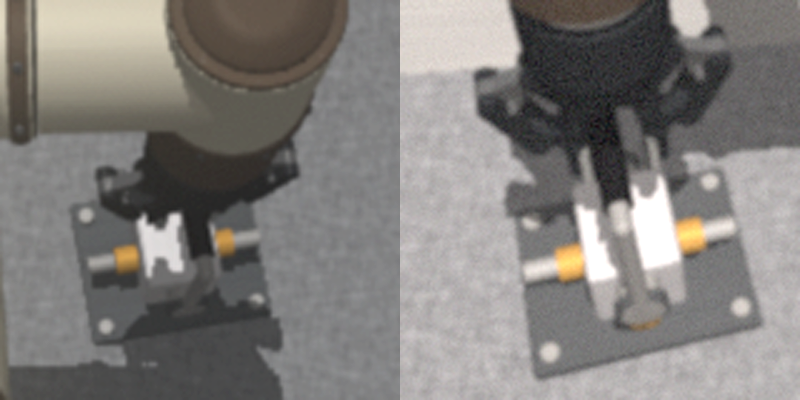

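The U-handle is about upright: its bar end at right-half (620,215) is above the hinge at (640,310), between the pads. Holding for about two seconds.

>>> {"name": "drive_tool", "arguments": {"targets": [[0.3,0,0,0,0],[0.3,0,0,0,0],[0.3,0,0,0,0],[0.3,0,0,0,0],[0.3,0,0,0,0],[0.3,0,0,0,0],[0.3,0,0,0,0],[0.3,0,0,0,0],[0.3,0,0,0,0],[0.3,0,0,0,0],[0.3,0,0,0,0],[0.3,0,0,0,0]]}}

```text
clock: 6.5
position: [521.2, -164.4, 150.3]
ee_rot: [0.998, 0.062, 0.0, -0.0]
contact_force: [2.5, -2.9, -0.8]
gripper_width: 30.0
grasp_force: 2.1
```

>>> {"name": "drive_tool", "arguments": {"targets": [[0.3,0,0,0,0],[0.3,0,0,0,0],[0.3,0,0,0,0],[0.3,0,0,0,0],[0.3,0,0,0,0],[0.3,0,0,0,0],[0.3,0,0,0,0],[0.3,0,0,0,0],[0.3,0,0,0,0],[0.3,0,0,0,0]]}}

```text
clock: 7.5
position: [521.2, -164.5, 150.3]
ee_rot: [0.998, 0.061, 0.0, -0.0]
contact_force: [3.6, -3.3, 0.1]
gripper_width: 29.8
grasp_force: 2.0
```

>>> {"name": "drive_tool", "arguments": {"targets": [[0.3,0,-5,0,0],[0.3,0,-11,0,0],[0.3,0,-17,2,0],[0.3,0,-24,4,0],[0.3,0,-31,6,0],[0.3,0,-38,9,0],[0.3,0,-45,12,0],[0.3,0,-51,15,0],[0.3,0,-57,18,0],[0.3,0,-62,21,0],[0.3,0,-66,23,0],[0.3,0,-68,24,0]]}}

```text
clock: 8.7
position: [512.3, -96.7, 125.6]
ee_rot: [0.998, 0.062, -0.001, -0.0]
contact_force: [0.3, -5.9, -1.2]
gripper_width: 29.9
grasp_force: 2.7
```

>>> {"name": "drive_tool", "arguments": {"targets": [[0.3,0,-1,1,0],[0.3,0,-1,1,0],[0.3,0,-1,1,0]]}}

```text
clock: 9.0
position: [512.2, -95.8, 124.9]
ee_rot: [0.998, 0.061, -0.001, -0.0]
contact_force: [-0.3, -2.3, -1.1]
gripper_width: 29.8
grasp_force: 1.1
```

```bash
python3 -c "
from h import *
show();pic('over')"
```

```text
9.0 [512.2 -95.8 124.9] [ 0.13  0.32 -0.39 -0.   -0.86  1.57] F [-0.3 -2.3 -1.1] w 29.8 1.0589544475078583
roll 179.91
-0.6 [ 529. -230.  130.] [  0.  135.4  -5. ]
-0.3 [ 525. -201.  144.] [ -0.  105.8 -19.2]
0 [ 521. -169.  149.] [ -0.1  73.3 -24.1]
0.3 [ 517. -136.  144.] [ -0.1  40.8 -19.2]
0.5 [ 515. -116.  136.] [ -0.2  20.6 -10.6]
0.6 [ 513. -107.  130.] [-0.2 11.2 -4.9]
0.65 [ 513. -103.  127.] [-0.2  6.7 -1.6]
0.7 [512. -98. 123.] [-0.2  2.5  1.8]
```

View pics/over.png

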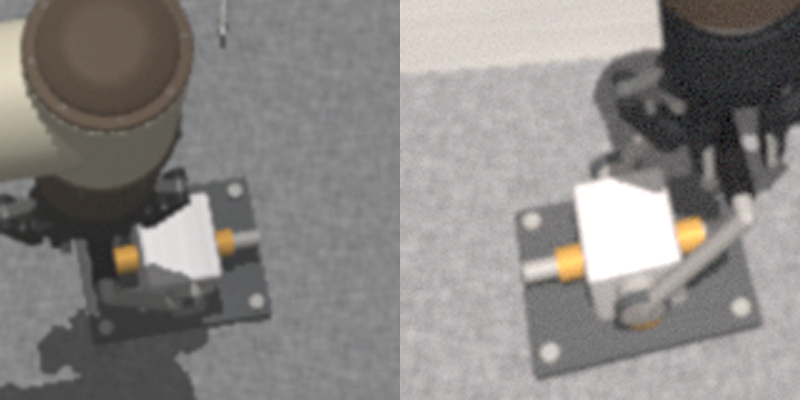

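The handle is over at about +0.65, with its bar end at (742,208). A little further, then release and retreat straight up.

>>> {"name": "drive_tool", "arguments": {"targets": [[0.3,0,-2,1,0],[0.3,0,-4,2,0],[0.3,0,-4,2,0],[0.3,0,-2,2,0],[-1,0,-2,2,0],[-1,0,-2,2,0],[-1,0,-2,2,0],[-1,0,-2,2,0],[-1,0,-2,2,0],[-1,0,-2,2,0]]}}

```text
clock: 10.1
position: [512.5, -94.0, 123.3]
ee_rot: [0.998, 0.061, 0.0, -0.0]
contact_force: [-0.6, -0.2, -0.2]
gripper_width: 85.4
grasp_force: 0.0
```

>>> {"name": "drive_tool", "arguments": {"targets": [[-1,0,0,-10,0],[-1,0,0,-25,0],[-1,0,0,-45,0],[-1,0,0,-65,0],[-1,0,0,-90,0],[-1,0,0,-115,0],[-1,0,0,-135,0],[-1,0,0,-150,0],[-1,-30,0,-150,0],[-1,-60,0,-150,0],[-1,-60,0,-150,0],[-1,-60,0,-150,0]]}}

```text
clock: 11.3
position: [452.9, -101.5, 274.5]
ee_rot: [0.998, 0.061, 0.001, 0.0]
contact_force: [0.3, 1.2, -0.3]
gripper_width: 85.3
grasp_force: 0.0
```

```bash
python3 -c "
from h import *
show();cv2.imwrite('pics/end.png',arm.get_image('scene'))"
```

```text
11.3 [ 452.9 -101.5  274.5] [ 0.13  0.07 -0.29  0.   -1.2   1.56] F [ 0.3  1.2 -0.3] w 85.3 0.0
roll 179.95
-0.6 [ 529. -230.  130.] [ 59.2 137.  144.9]
-0.3 [ 525. -201.  144.] [ 59.2 107.4 130.6]
0 [ 521. -169.  149.] [ 59.2  74.9 125.7]
0.3 [ 517. -136.  144.] [ 59.1  42.4 130.6]
0.5 [ 515. -116.  136.] [ 59.1  22.1 139.1]
0.6 [ 513. -107.  130.] [ 59.1  12.8 144.9]
0.65 [ 513. -103.  127.] [ 59.    8.3 148.1]
0.7 [512. -98. 123.] [ 59.    4.  151.5]
```

View pics/end.png

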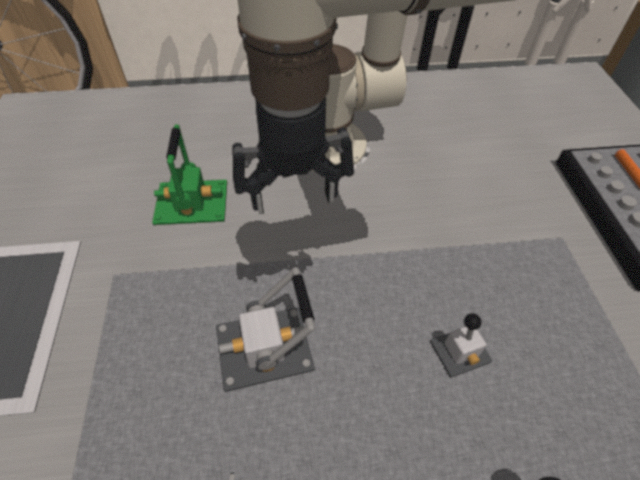

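The handle rests on its + side, with the bar middle at about (303,298). The ball is still at (473,321) and the gripper is clear. I'll check the angle, then hand in.

```bash
python3 - <<'E'
from h import *
yh=np.array([-np.sin(YAW),np.cos(YAW),0]);Q=np.linspace(.4,.75,36)
d=[np.linalg.norm(proj(PV+yh*110*np.sin(q)+[0,0,110*np.cos(q)],'scene')[0]-[303,298]) for q in Q]
q=Q[np.argmin(d)];print(q,min(d))
if q>.58: print(arm.job_done())
E
```

```text
0.7 0.5800833450180682
the job is handed in; nothing more can be done
None
```

The selector handle was raised to upright, held still there for about 2.5 s, then pushed over to about +0.70 rad (by the camera) and released; the small valve's ball shows no movement in the images, and the job was handed in at about 11 s with the gripper clear.

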